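File a colour cassette into the packed row

TASK

File the orange colour cassette in the packed row, directly to the robot's right of the blue cassette, between it and the next one: nose first from the open front of the rack, standing upright, gently parting its neighbours without tipping them. Push it home until you feel it press on the stop behind the row, hold it there a moment with about 10 N on the stop (never over 20 N), then let go, and leave everything else on the bench alone.

Things in the scene. Friction and masses are not known exactly. Their poses are not given: they have to be found in the camera images.
- cas_orange: orange cassette to file, body 100 long (x) x 28 thick (y) x 75 mm tall, 0.26-0.44 kg, upright on the bench. Origin: centre of the body's underside. Its +x end is a full-height wedge nose: the last 31 mm narrow from 28 to a blunt 8 mm tip. From its back (-x) end a wooden handle bar sticks out 64 mm, 16 mm thick (y), 20 to 65 mm up; hold that 98 mm behind the origin. Press on nothing with over 20 N
- rack_mouth (a point): mid-front of the rack, on the bench, 55 mm in front of the rack's origin. The nose must enter the seam within about 4 mm of its middle. With the orange one held, parting the neighbours takes up to about 16 N of push, sliding on between them 0 to 12 N, often less as it goes deeper; the stop's force adds to that
- rack_stop (a point): point 50 mm behind the rack's origin, 40 mm up: the foremost setting of the hidden stop's face, a hard rubber buffer 80 mm tall (15 N per mm). It is really set 0 to 20 mm farther back than this point, unmeasured: so the orange nose tip first meets it with the cassette's origin at rack x 0 to +20 mm, to be found by feel
- end_l (a joint): left (+y) bookend, an upright aluminium plate 115 x 6 x 60 mm: outward slide in m, 0 to 0.04; at 0 its face is 67.5 mm left of the rack's middle. A light spring closes it on the row: 1 N at 0, 2.5 N at 0.03
- end_r (a joint): right (-y) bookend, the mirror of the left one: outward slide in m, 0 to 0.04
- cas_white: low white cassette of the row, 95 long (its x) x 26 thick (y) x 75 mm tall, 0.2 kg, loose on the bench, 0.5 mm from its neighbours; front (-x) end half-round of radius 13 mm, back end square. Origin: centre of the underside, 47.5 mm from each end; +x to the rack's back; always the leftmost (+y) of the row
- cas_blue: low blue cassette of the row, 95 long (its x) x 26 thick (y) x 75 mm tall, 0.2 kg, loose on the bench, 0.5 mm from its neighbours; front (-x) end half-round of radius 13 mm, back end square. Origin: centre of the underside, 47.5 mm from each end; +x to the rack's back; the blue, green and red ones take the three middle places in any order
- cas_green: low green cassette of the row, 95 long (its x) x 26 thick (y) x 75 mm tall, 0.2 kg, loose on the bench, 0.5 mm from its neighbours; front (-x) end half-round of radius 13 mm, back end square. Origin: centre of the underside, 47.5 mm from each end; +x to the rack's back; the blue, green and red ones take the three middle places in any order
- cas_red: low red cassette of the row, 95 long (its x) x 26 thick (y) x 75 mm tall, 0.2 kg, loose on the bench, 0.5 mm from its neighbours; front (-x) end half-round of radius 13 mm, back end square. Origin: centre of the underside, 47.5 mm from each end; +x to the rack's back; the blue, green and red ones take the three middle places in any order
- cas_grey: low grey cassette of the row, 95 long (its x) x 26 thick (y) x 75 mm tall, 0.2 kg, loose on the bench, 0.5 mm from its neighbours; front (-x) end half-round of radius 13 mm, back end square. Origin: centre of the underside, 47.5 mm from each end; +x to the rack's back; always the rightmost (-y) of the row
- rack: fixed file rack, open to the front (-x side, to the robot), no floor: the row stands on the bench, z = 0. Origin: on the bench, mid-width; +x to its back, +y to the robot's left; yaw within 0.2 rad. Five low cassettes stand in it, thickness along rack y, origins at rack x -13 to -7 mm, between two bookends. Wooden back board 75 mm tall, 250 wide, face at rack x +90 mm
- jar: green glass jar with a steel cap, 64 mm across, 100 tall; a bystander, to be left alone. Origin: centre of the underside (lying tools: on the bench near the middle)
- tumbler: clear glass tumbler, 72 mm across, 100 tall; a bystander, to be left alone. Origin: centre of the underside (lying tools: on the bench near the middle)
- paperweight: amber glass paperweight, 76 mm across, 62 tall; a bystander, to be left alone. Origin: centre of the underside (lying tools: on the bench near the middle)
- paddle: flat black graphite paddle 110 x 75 x 14 mm with a wooden handle along its -x, 270 long over all, lying; a bystander, to be left alone. Origin: centre of the underside (lying tools: on the bench near the middle)
- jacks: steel spring jacks (big tweezers) 210 x 45 x 8 mm, lying; a bystander, to be left alone. Origin: centre of the underside (lying tools: on the bench near the middle)
- brush: brush, lying; a bystander, to be left alone. Origin: centre of the underside (lying tools: on the bench near the middle)
Mind the look-alikes: they are no part of the job. Of the things that look like the cas_green, the middle-sized one is meant.

How it is judged:
By the outcome, as a careful person would: the job done as asked, in the order asked, and still so for the second after the job is handed in, with the robot touching nothing.
It also fails if it takes over 64 s, if anything falls off the work surface, if the arm or the gripper's body presses on something with over 40 N, if the wrist force passes 120 N, or if a joint passes its speed limit or range.

ROBOT

A 6-joint arm with a two-finger parallel gripper is mounted at the origin on the work surface. World frame = base frame: x ahead of the robot, y to its left, z up, the work surface at z = 0. Lengths are in m, angles in rad, forces in N, time in s.
With the tool pointing down it reaches from about 0.325 to 0.9 m from the base axis. Payload 3.5 kg.
Tool frame: the origin (TCP) lies on the centre line of the jaws, within the pads' length; the fingertips stand 25 mm ahead of it and the grasp point (between the pads) lies 6 mm ahead of it (ctrl.tip_extent is the distance from the TCP to the fingertips, in m); z points along the fingers, y is the direction in which the jaws open and shut (so a half turn about z gives the same grasp; the last joint's range is limited). The gripper opens to 85 mm and grips with 20 to 120 N. Pads are 22 mm wide; open, the fingers measure 114 mm over their backs; the gripper's body (76 mm by 85 mm) begins 54 mm behind the grasp point. The pads swing forward as they close: fully open they stand 13 mm farther back than shut.
Start: joints at [-1.288, 0.276, -0.026, 1.268, 0, 1.467], TCP at [0.235, -0.579, 0.256] pointing down, gripper open.
Joint ranges: [-3.12, 3.12], [-0.85, 1.88], [-1.08, 1.24], [-1.95, 2.15], [-1.57, 1.53], [-3.14, 3.14]. Speed limits (rad/s): [2.57, 2.57, 3.14, 3.14, 3.14, 3.14].

INTERFACE

Orientations are given as a rotation vector (axis times angle).
In Python, from plant import ctrl gives the robot as it stands. Calls block until the motion is done:
- ctrl.move_ptp(position, orientation): joint-space move of the TCP to a pose.
- ctrl.move_l(position, orientation=None, speed=0.15, stop_force=None): straight line of the TCP; orientation=None keeps the orientation; speed is the mean speed in m/s. With stop_force (N) it stops when the force on the tool has changed by that much, and returns True; else False.
- ctrl.move_joints(angles): joint-space move.
- ctrl.set_gripper(opening): finger opening in m; the grip force is fixed at half the most; returns when the fingers have stopped.
- ctrl.hold(seconds).
- ctrl.ik(position, orientation): joint angles nearest the present ones, or None.
- ctrl.capture(name): name is "scene" or "top" or "wrist"; returns a dict with "pixels" (480x640x3 uint8, red, green, blue), "K" (3x3 intrinsics, pixels), "rvec" (rotation vector, rad) and "tvec" (3), from world to camera coordinates, as OpenCV has them. Camera axes: x right, y down, z forward; pixel columns grow to the right and rows downward; lengths in m; the calibration is good to about 2 mm. A picture is of the moment at which its call begins. There is no depth.
A pose or a line that the arm cannot do raises ctrl.PlanningError and nothing moves.
- ctrl.sign_off(): hands the job in, once; it reports no verdict.
Trained networks look in the newest picture that a camera, given by its name, has taken for a name from the list of things; names that differ only in an ending like _2 or _b are one class to them, and where a whole thing is asked for, a point or a joint stands for the part that bears it (a point fixed in the world has none). Each returns a list of dicts, best first, with "score" (0 to 1); they miss things now and then, are a little off and sometimes report something else, mostly with a low value. They report only what shows in the picture. A call takes as long as a camera call. They do not tell look-alikes from the thing itself.
- ctrl.outline_of(target, camera): "mask" (480x640 bool, what is visible of it) and "pixel" ([column, row] in pixels, amid what is visible of it).
Readings, each from a call of its own:
- ctrl.get_time(): time.
- ctrl.get_joint_positions(): joint angles.
- ctrl.get_joint_vel(): joint speeds.
- ctrl.get_effort(): joint torques, N m.
- ctrl.get_tcp_pos(): TCP position.
- ctrl.get_orientation(): TCP orientation.
- ctrl.get_contact_force(): force on the tool from outside, world axes, zero at the start.
- ctrl.get_moment(): the same for the moment, N m.
- ctrl.get_finger_gap(): finger opening in m.
Only numpy, scipy, OpenCV 4.12 (cv2) and the standard library are available. Lean on these libraries where they do the work, as an engineer would, in place of code of your own. Each camera call takes 0.05 s, during which the arm holds its last target.

## Working session

There is one attempt and no reset: what is moved stays moved. The work goes in short steps, each a Python script; the robot and the scene stay as the last script left them, time stands still between calls to the robot, and variables do not carry over. Pictures are saved under pics/ and viewed, and the job is handed in when it is done.

```bash
ls; mkdir -p pics; cat > h.py <<'E'
import numpy as np, cv2
from plant import ctrl
def cap(n,f=None):
    c=ctrl.capture(n)
    if f: cv2.imwrite('pics/'+f,c['pixels'][:,:,::-1])
    return c
def ray(c,px):
    R=cv2.Rodrigues(np.array(c['rvec'],float))[0];t=np.array(c['tvec'],float).ravel()
    d=R.T@np.linalg.inv(np.array(c['K']))@np.array([px[0],px[1],1.]);o=-R.T@t
    return o,d
def onz(c,px,z):
    o,d=ray(c,px); return o+d*(z-o[2])/d[2]
def proj(c,P):
    return cv2.projectPoints(np.array(P,float).reshape(-1,3),np.array(c['rvec'],float),np.array(c['tvec'],float),np.array(c['K'],float),None)[0].reshape(-1,2)
E
python3 - <<'E'
from h import *
for n in("scene","top","wrist"):
    c=cap(n,n+'0.png')
    print(n,np.round(ray(c,(320,240)),3).tolist())
    for k in ['cas_orange','cas_white','cas_blue','cas_green','cas_red','cas_grey','rack','end_l','end_r']:
        print(k,[(round(d['score'],2),np.round(d['pixel']).tolist(),int(d['mask'].sum())) for d in ctrl.outline_of(k,n)])
print(ctrl.get_time(),ctrl.get_orientation())
E
```

```text
pics
scene [[1.135, -0.433, 1.134], [-0.463, 0.306, -0.832]]
cas_orange [(0.98, [411.0, 186.0], 892)]
cas_white [(0.6, [367.0, 259.0], 411)]
cas_blue [(0.8, [356.0, 263.0], 426), (0.46, [147.0, 316.0], 1623)]
cas_green [(0.87, [282.0, 322.0], 416), (0.7, [271.0, 265.0], 1746), (0.61, [340.0, 272.0], 411), (0.54, [356.0, 296.0], 2634)]
cas_red [(0.97, [344.0, 268.0], 444)]
cas_grey [(0.84, [328.0, 276.0], 493)]
rack [(0.89, [358.0, 297.0], 2652)]
end_l [(0.72, [366.0, 260.0], 367), (0.61, [320.0, 287.0], 268), (0.59, [377.0, 277.0], 49)]
end_r [(0.72, [366.0, 260.0], 367), (0.61, [320.0, 287.0], 268), (0.59, [377.0, 277.0], 49)]
top [[0.424, -0.032, 1.084], [0.118, 0.009, -0.993]]
cas_orange [(0.59, [184.0, 251.0], 1201)]
cas_white [(0.97, [304.0, 199.0], 450)]
cas_blue [(0.84, [316.0, 199.0], 581)]
cas_green [(0.8, [337.0, 204.0], 501), (0.8, [408.0, 194.0], 427), (0.56, [398.0, 252.0], 1390), (0.42, [330.0, 163.0], 2241)]
cas_red [(0.56, [328.0, 200.0], 444)]
cas_grey [(0.58, [348.0, 200.0], 511)]
rack [(0.85, [335.0, 165.0], 2192)]
end_l [(0.74, [359.0, 179.0], 54), (0.62, [183.0, 250.0], 1150), (0.5, [299.0, 187.0], 153)]
end_r [(0.74, [359.0, 179.0], 54), (0.62, [183.0, 250.0], 1150), (0.5, [299.0, 187.0], 153)]
wrist [[0.301, -0.553, 0.374], [-0.273, -0.111, -0.956]]
cas_orange []
cas_white []
cas_blue []
cas_green []
cas_red []
cas_grey []
rack []
end_l []
end_r []
1.5 [ 3.08331644e+00  6.02248725e-01 -1.36331610e-05]
```

View pics/scene0.png

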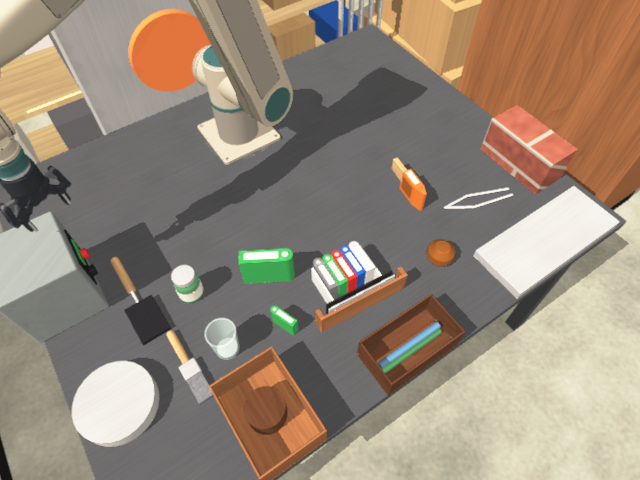

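View pics/top0.png

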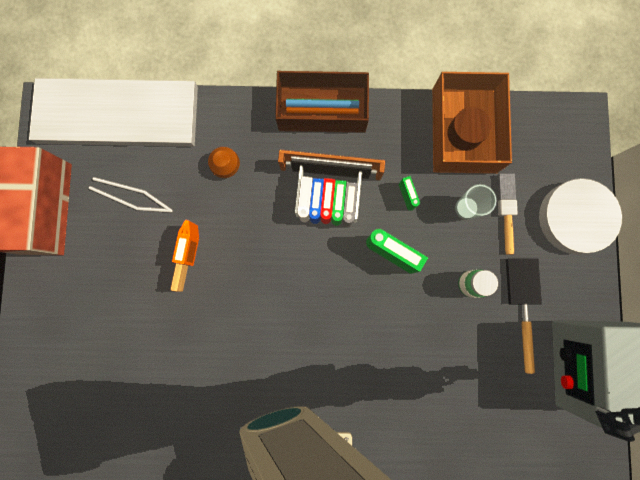

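The row, left to right, is white, blue, red, green, grey (top view, columns 304–348, row 200). The orange cassette is at (184,250) with its nose toward +x. The big green block at (398,252) and the small one at (408,194) are decoys, so the seam I want is blue|red. Next I'll get rough positions and then take wrist close-ups.

```bash
python3 - <<'E'
from h import *
c=cap('top')
for n,p,z in [('o nose',(189,222),.075),('o back',(181,264),.075),('handle end',(178,291),.065),('white',(304,199),.075),('blue',(316,199),.075),('red',(328,200),.075),('green',(339,202),.075),('grey',(350,202),.075),('boardL',(280,163),.0),('boardR',(383,172),0),('jar',(478,284),.05)]:
    print(n,np.round(onz(c,p,z),3))
R=cv2.Rodrigues(np.array(ctrl.get_orientation()))[0];print(R.round(3), ctrl.get_tcp_pos(), ctrl.tip_extent)
w=ctrl.capture('wrist'); Rw=cv2.Rodrigues(np.array(w['rvec'],float))[0]; o,_=ray(w,(0,0))
print('cam in tool',R.T@(o-np.array(ctrl.get_tcp_pos())), '\n',(Rw@R).round(3), w['K'])
E
python3 -c "
import cv2
i=cv2.imread('pics/top0.png');cv2.imwrite('pics/crop0.png',cv2.resize(i[140:300,160:400],None,fx=3.3,fy=3.3,interpolation=cv2.INTER_CUBIC))"
```

```text
o nose [0.58  0.279 0.075]
o back [0.483 0.292 0.075]
handle end [0.422 0.299 0.065]
white [0.639 0.016 0.075]
blue [ 0.639 -0.012  0.075]
red [ 0.637 -0.04   0.075]
green [ 0.633 -0.065  0.075]
grey [ 0.634 -0.091  0.075]
boardL [0.746 0.082 0.   ]
boardR [ 0.727 -0.177  0.   ]
jar [ 0.451 -0.391  0.05 ]
[[ 0.926  0.376 -0.   ]
 [ 0.376 -0.926  0.   ]
 [-0.    -0.    -1.   ]] [ 0.23518175 -0.57906624  0.25629523] 0.025
cam in tool [ 0.07110857  0.00053013 -0.11791578] 
 [[-0.     1.    -0.001]
 [-0.961 -0.    -0.275]
 [-0.275  0.001  0.961]] [[406.08926217   0.         320.50695687]
 [  0.         406.08926217 231.53003854]
 [  0.           0.           1.        ]]
```

View pics/crop0.png

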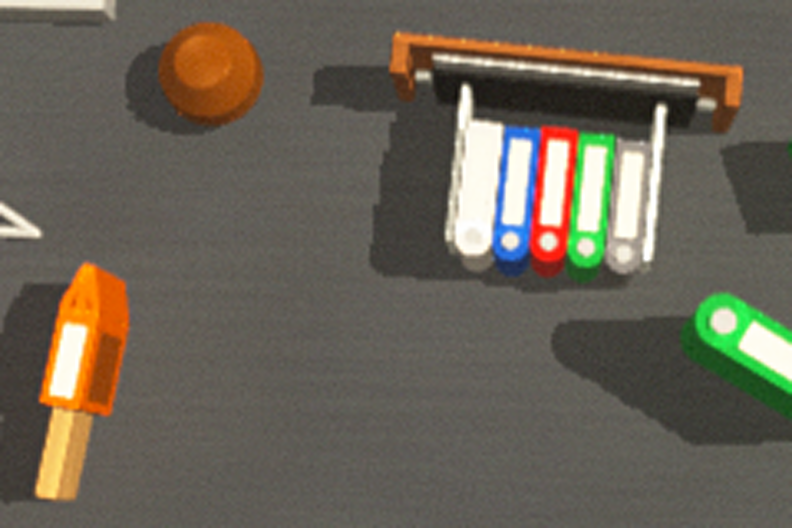

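```bash
cat >> h.py <<'E'
def ori(yaw): # tool x along yaw, z down
    return cv2.Rodrigues(np.array([[np.cos(yaw),np.sin(yaw),0],[np.sin(yaw),-np.cos(yaw),0],[0,0,-1.]]))[0].ravel()
E
python3 - <<'E'
from h import *
import pickle
yr,yo=-.073,-.13
for nm,p,y in [('rack',[.56,-.04,.22],yr),('or',[.43,.30,.22],yo)]:
    print(ctrl.ik(p,ori(y)),ctrl.ik(p,ori(y+np.pi)))
    ctrl.move_ptp(p,ori(y)); ctrl.hold(.2)
    c=cap('wrist',f'w_{nm}.png')
    pickle.dump(c,open(nm+'.pkl','wb'))
    m={}
    for k in ['cas_orange','cas_white','cas_blue','cas_red','cas_green','cas_grey','rack']:
        m[k]=ctrl.outline_of(k,'wrist'); print(k,[(round(d['score'],2),np.round(d['pixel']).tolist(),int(d['mask'].sum())) for d in m[k]])
    pickle.dump(m,open(nm+'_m.pkl','wb'))
c=cap('top','t1.png');pickle.dump(c,open('top.pkl','wb'))
print(ctrl.get_time())
E
```

```text
[-1.86447571e-01  1.86509378e-01 -2.18803144e-01  1.16548381e+00
  4.44089210e-16  3.02814508e+00] [-0.18644757  0.18650938 -0.21880314  1.16548381  0.         -0.11344757]
cas_orange [(0.67, [302.0, 88.0], 6637)]
cas_white [(0.69, [219.0, 90.0], 6932)]
cas_blue [(0.57, [263.0, 92.0], 6660)]
cas_red [(0.76, [303.0, 87.0], 6649), (0.24, [415.0, 43.0], 2427)]
cas_green [(0.97, [347.0, 90.0], 6783), (0.86, [543.0, 258.0], 13483), (0.6, [590.0, 46.0], 7750)]
cas_grey [(0.65, [388.0, 96.0], 6621)]
rack [(0.72, [414.0, 42.0], 2419)]
[ 0.485832    0.12153533 -0.29578569  1.15347531  0.         -2.52576065] [ 4.85832002e-01  1.21535332e-01 -2.95785687e-01  1.15347531e+00
  4.44089210e-16  6.15832002e-01]
cas_orange [(0.68, [309.0, 94.0], 8484)]
cas_white []
cas_blue []
cas_red []
cas_green []
cas_grey []
rack []
9.6667
```

View pics/w_rack.png

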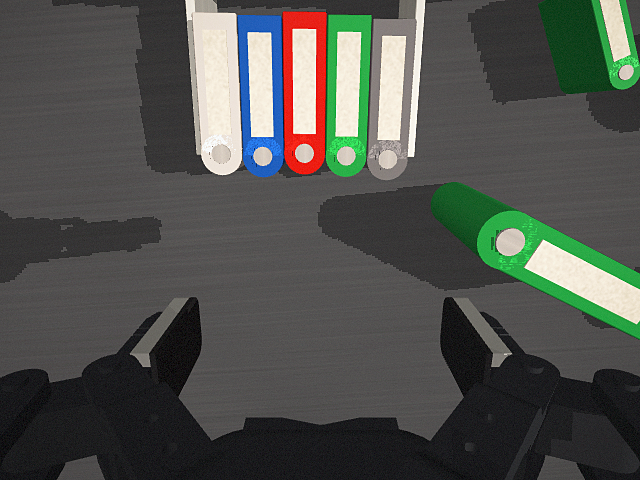

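View pics/w_or.png

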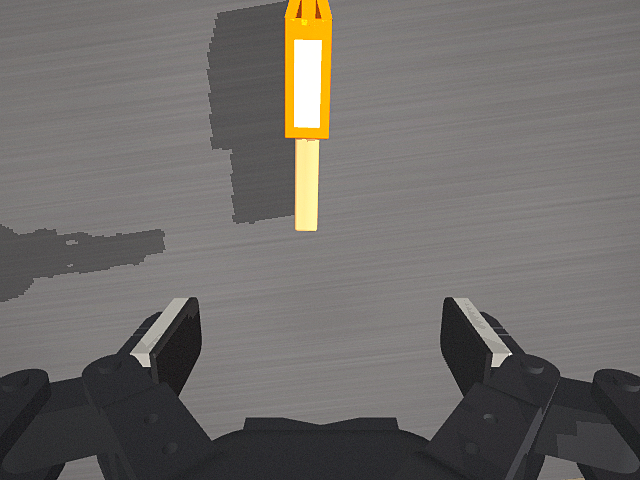

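```bash
python3 - <<'E'
from h import *
import pickle
c=pickle.load(open('rack.pkl','rb'));m=pickle.load(open('rack_m.pkl','rb'))
for k in ['cas_white','cas_blue','cas_red','cas_green','cas_grey']:
    mk=m[k][0]['mask']; ys,xs=np.nonzero(mk)
    l=[];
    for r in (30,60,90,120,145):
        q=np.nonzero(mk[r])[0]; P=[onz(c,(v,r),.075) for v in(q[0],q[-1]+1)]; l.append((P[0]+P[1])/2)
    l=np.array(l); f=np.polyfit(l[:,0],l[:,1],1)
    b=onz(c,(xs[ys==ys.max()].mean(),ys.max()+1),.075)
    print(k,'yaw',f[0].round(4),'y@.62',np.polyval(f,.62).round(4),'front',b.round(4),'rows',ys.min(),ys.max(), 'w',np.linalg.norm(P[1]-P[0]).round(4))
g=[onz(c,p,.075)[:2].round(4) for p in [(221,154),(262.5,156),(304.5,153),(346,156),(388,159)]];print(g)
print('yaw of row', np.polyfit([v[1] for v in g],[v[0] for v in g],1))
c=pickle.load(open('or.pkl','rb'));mk=pickle.load(open('or_m.pkl','rb'))['cas_orange'][0]['mask']
l=[]
for r in (30,60,90,125):
    q=np.nonzero(mk[r])[0]; P=[onz(c,(v,r),.075) for v in(q[0],q[-1]+1)]; l.append((P[0]+P[1])/2); print(r,q[0],q[-1],np.linalg.norm(P[1]-P[0]))
for r in (160,190,220):
    q=np.nonzero(mk[r])[0];P=[onz(c,(v,r),.065) for v in(q[0],q[-1]+1)]; l.append((P[0]+P[1])/2); print(r,q[0],q[-1],np.linalg.norm(P[1]-P[0]))
l=np.array(l);f=np.polyfit(l[:,0],l[:,1],1);print(l.round(4),f, l[:,1]-np.polyval(f,l[:,0]))
print('back',onz(c,(308,138.5),.075),'shoulder',onz(c,(308,18.5),.075),'hend',onz(c,(306,231.5),.065), 'mask bottom',np.nonzero(mk)[0].max())
E
python3 -c "
import cv2
i=cv2.imread('pics/t1.png');cv2.imwrite('pics/crop1.png',cv2.resize(i[140:300,160:400],None,fx=3.3,fy=3.3,interpolation=cv2.INTER_CUBIC))"
```

```text
cas_white yaw -0.081 y@.62 0.0176 front [0.5989 0.0204 0.075 ] rows 11 174 w 0.0267
cas_blue yaw -0.083 y@.62 -0.0088 front [ 0.5956 -0.0076  0.075 ] rows 15 176 w 0.026
cas_red yaw -0.0851 y@.62 -0.0351 front [ 0.5956 -0.0326  0.075 ] rows 11 173 w 0.026
cas_green yaw -0.0834 y@.62 -0.0614 front [ 0.5917 -0.0593  0.075 ] rows 14 176 w 0.0267
cas_grey yaw -0.0783 y@.62 -0.0879 front [ 0.5878 -0.0855  0.075 ] rows 19 179 w 0.026
[array([0.6123, 0.0191]), array([ 0.6091, -0.0072]), array([ 0.609 , -0.0341]), array([ 0.6051, -0.0604]), array([ 0.6012, -0.0871])]
yaw of row [0.09859759 0.6106864 ]
30 285 331 0.027717253141073334
60 285 330 0.02763803330600435
90 285 329 0.027555774656082853
125 285 328 0.027560126521478635
160 295 318 0.01597012657381182
190 295 317 0.015618294963265493
220 294 316 0.0159449856056516
[[0.5497 0.2915 0.075 ]
 [0.5335 0.294  0.075 ]
 [0.5166 0.2967 0.075 ]
 [0.4961 0.2999 0.075 ]
 [0.4737 0.3033 0.065 ]
 [0.4537 0.3065 0.065 ]
 [0.433  0.3101 0.065 ]] [-0.15823939  0.37840761] [ 3.83840902e-05  3.24276489e-05  2.62427048e-05 -3.41101988e-05
 -1.21172313e-04 -1.37687430e-04  1.95915498e-04]
back [0.48789066 0.30038338 0.075     ] shoulder [0.55582725 0.29090473 0.075     ] hend [0.424749   0.31089844 0.065     ] mask bottom 230
```

View pics/crop1.png

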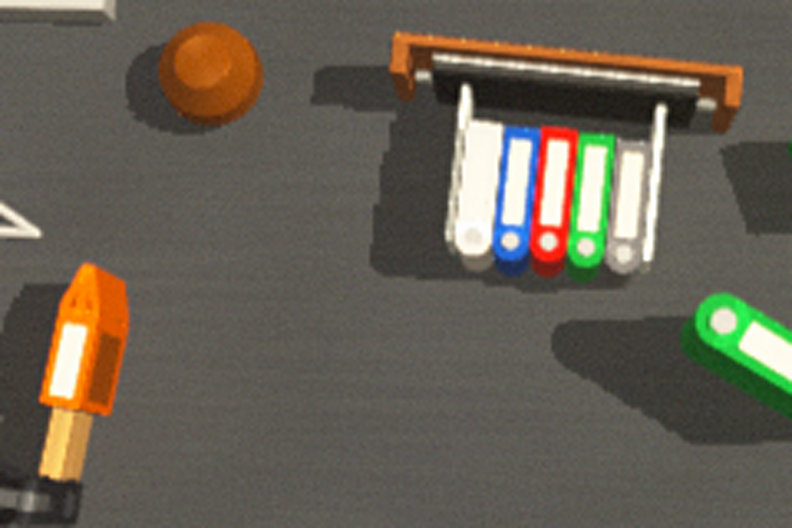

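The close-ups give an orange yaw of about -0.157, with the hold point near (0.4405, 0.308). The blue|red seam is at about y=-0.022 at x=0.62, and the row yaw is about -0.082. I'll take one more look at the row with the wrist turned half round, which cancels any lateral error in the camera mounting.

```bash
python3 - <<'E'
from h import *
import pickle
yr=-.082
ctrl.move_ptp([.715,-.04,.22],ori(yr+np.pi)); ctrl.hold(.2)
c=cap('wrist','w_rack2.png'); pickle.dump(c,open('rack2.pkl','wb')); m={}
for k in ['cas_white','cas_blue','cas_red','cas_green','cas_grey']:
    m[k]=ctrl.outline_of(k,'wrist')
    if not m[k]: print(k,'none');continue
    mk=m[k][0]['mask']; ys,xs=np.nonzero(mk); print(k,m[k][0]['score'],xs.min(),xs.max(),ys.min(),ys.max())
    l=[]
    for r in range(ys.min()+40,ys.max()-20,15):
        q=np.nonzero(mk[r])[0]
        if len(q)==0: continue
        P=[onz(c,(v,r),.075) for v in(q[0],q[-1]+1)]; l.append((P[0]+P[1])/2)
    l=np.array(l); f=np.polyfit(l[:,0],l[:,1],1)
    print(' yaw',f[0].round(4),'y@.62',np.polyval(f,.62).round(4), 'x',l[:,0].min(),l[:,0].max(),'w',np.linalg.norm(P[1]-P[0]).round(4))
pickle.dump(m,open('rack2_m.pkl','wb'))
print(ctrl.get_time())
E
```

```text
cas_white 0.71 377 426 23 184
 yaw -0.0802 y@.62 0.0182 x 0.6207659811949793 0.6740164106916224 w 0.0262
cas_blue 0.67 336 381 21 181
 yaw -0.0867 y@.62 -0.0081 x 0.6175495000838538 0.6706146285039349 w 0.0268
cas_red none
cas_green 0.8 0 113 119 223
 yaw 0.3302 y@.62 -0.2215 x 0.6597621053172487 0.6797980675969865 w 0.0537
cas_grey 0.88 204 254 19 180
 yaw -0.0799 y@.62 -0.0873 x 0.6100290571274054 0.6629908744955043 w 0.0261
12.275
```

View pics/w_rack2.png

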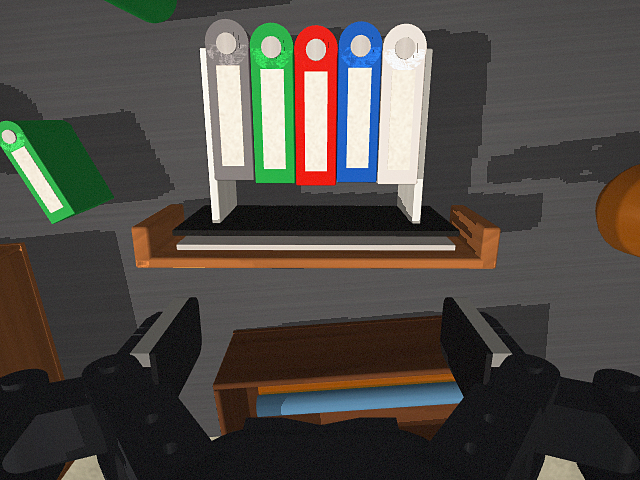

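```bash
cat >> h.py <<'E'
YR=-.082; U=np.array([np.cos(YR),np.sin(YR)]); N=np.array([-U[1],U[0]])
def seam(xp,lat=0.): # tool point for rack-axis coordinate x'
    return np.array([.62,-.0216])+U*(xp-.6197)+N*lat
E
python3 - <<'E'
from h import *
import pickle
yo=-.157
g=[.4405,.3079]
q=ori(yo+np.pi)
ctrl.move_ptp([*g,.15],q)
print(ctrl.move_l([*g,.049],speed=.08,stop_force=8))
ctrl.hold(.2); f0=ctrl.get_contact_force()
ctrl.set_gripper(0.0); ctrl.hold(.2)
print('gap',ctrl.get_finger_gap(),ctrl.get_tcp_pos(),f0,ctrl.get_contact_force())
ctrl.move_l([*g,.074],speed=.08); ctrl.hold(.2)
print('lift',ctrl.get_finger_gap(),ctrl.get_contact_force(),ctrl.get_moment())
p=seam(.431)
ctrl.move_l([*p,.074],ori(YR+np.pi),speed=.2); ctrl.hold(.3)
print(ctrl.get_tcp_pos(),p,ctrl.get_contact_force())
for n in('top','scene'):
    pickle.dump(cap(n,f'{n}2.png'),open(n+'2.pkl','wb'))
    print(n,[(d['score'],d['pixel']) for d in ctrl.outline_of('cas_orange',n)])
print(ctrl.get_time())
for n,(a,b,x,y) in dict(top=(140,300,220,420),scene=(150,330,260,460)).items():
    i=cv2.imread(f'pics/{n}2.png');cv2.imwrite(f'pics/{n}2c.png',cv2.resize(i[a:b,x:y],None,fx=3.3,fy=3.3,interpolation=cv2.INTER_CUBIC))
E
```

```text
False
gap 0.015234926167946918 [0.44055977 0.30798636 0.04907714] [-0.17506268 -0.00418132 -0.38880243] [-0.26462236  0.78288946  0.96948756]
lift 0.015357731271492595 [ 0.41582408  1.1574402  -3.03269682] [ 0.0783145   0.25362514 -0.0479146 ]
[ 0.43191755 -0.00576986  0.0739658 ] [ 0.43193405 -0.00614393] [ 0.16937659 -0.15967024 -3.39487082]
top [(0.71, [315.1, 246.0])]
scene [(0.73, [356.4, 297.3]), (0.69, [145.9, 315.9]), (0.59, [322.2, 226.9])]
19.2417
```

View pics/top2c.png

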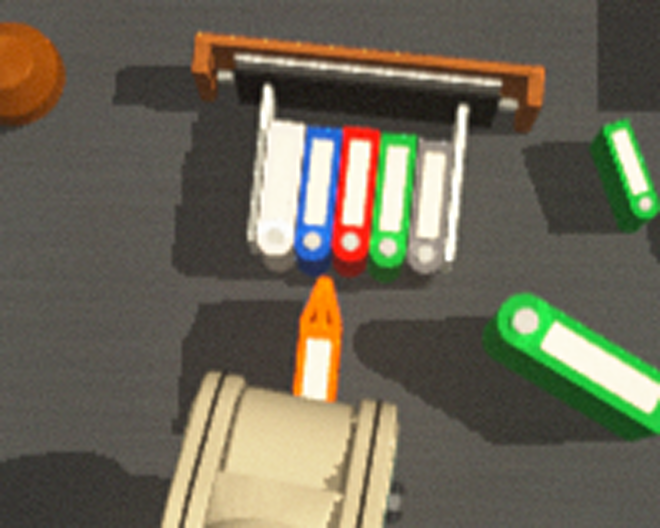

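View pics/scene2c.png

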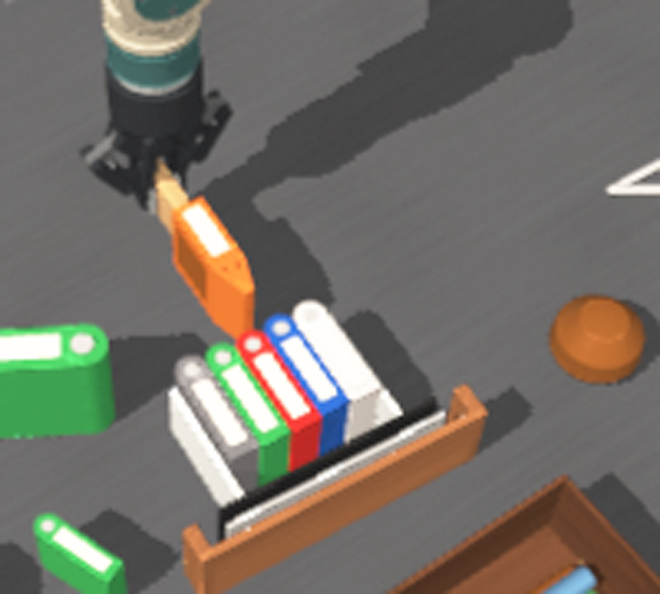

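```bash
python3 - <<'E'
from h import *
import pickle
c=ctrl.capture('top')
def line(k,z,lo,hi,i=0):
    mk=ctrl.outline_of(k,'top')[i]['mask'];ys,xs=np.nonzero(mk);print(k,xs.min(),xs.max(),ys.min(),ys.max())
    l=[]
    for r in range(lo,hi):
        q=np.nonzero(mk[r])[0]
        if len(q)==0: continue
        l.append(onz(c,((q[0]+q[-1]+1)/2,r+.5),z)[:2])
    l=np.array(l); f=np.polyfit(l[:,0],l[:,1],1); print(f.round(4),'lat',[ ((v-seam(.6197))@N).round(4) for v in l]); return l
line('cas_orange',.1,225,262)
line('cas_blue',.075,180,212)
line('cas_red',.075,180,212)
print(ctrl.get_time(),ctrl.get_tcp_pos(),(np.array(ctrl.get_tcp_pos())[:2]-seam(.6197))@N)
E
```

```text
cas_orange 309 323 225 261
[-0.0478  0.0089] lat [np.float64(-0.0014), np.float64(-0.0016), np.float64(-0.0018), np.float64(-0.0009), np.float64(-0.0023), np.float64(-0.0014), np.float64(-0.0016), np.float64(-0.0019), np.float64(-0.001), np.float64(-0.0012), np.float64(-0.0025), np.float64(-0.0017), np.float64(-0.0019), np.float64(-0.0021), np.float64(-0.0012), np.float64(-0.0015), np.float64(-0.0017), np.float64(-0.0019), np.float64(-0.0021), np.float64(-0.0013), np.float64(-0.0015), np.float64(-0.0017), np.float64(-0.0019), np.float64(-0.0011), np.float64(-0.0013), np.float64(-0.0015), np.float64(-0.0018), np.float64(-0.002), np.float64(-0.0022), np.float64(-0.0024), np.float64(-0.0027), np.float64(-0.0029), np.float64(-0.002), np.float64(-0.0033), np.float64(-0.0036), np.float64(-0.006), np.float64(-0.0095)]
cas_blue 309 323 179 223
[-0.0932  0.0471] lat [np.float64(0.01), np.float64(0.0097), np.float64(0.0106), np.float64(0.0104), np.float64(0.0102), np.float64(0.0099), np.float64(0.0108), np.float64(0.0106), np.float64(0.0104), np.float64(0.0101), np.float64(0.0099), np.float64(
[... 491 characters left out ...]
7), np.float64(-0.016), np.float64(-0.0162), np.float64(-0.0153), np.float64(-0.0155), np.float64(-0.0157), np.float64(-0.016), np.float64(-0.0151), np.float64(-0.0153), np.float64(-0.0155), np.float64(-0.0146), np.float64(-0.0148), np.float64(-0.0151), np.float64(-0.0153), np.float64(-0.0155), np.float64(-0.0146), np.float64(-0.0137), np.float64(-0.0139), np.float64(-0.0142), np.float64(-0.0156), np.float64(-0.0158), np.float64(-0.016), np.float64(-0.0151), np.float64(-0.0153), np.float64(-0.0156), np.float64(-0.0158), np.float64(-0.0149), np.float64(-0.0151), np.float64(-0.0153), np.float64(-0.0156), np.float64(-0.0158)]
19.4417 [ 0.4319361  -0.00615598  0.07398769] -1.1839578900204958e-05
```

The top-view check puts the nose about 0.7 mm from the seam middle and parallel to the row. I'll lower it and part the row in short, force-guarded steps.

```bash
cat >> h.py <<'E'
LAT=-.0004; Z=.0495
def fax():
    f=np.array(ctrl.get_contact_force()); return np.array([-f[:2]@U, f[:2]@N, f[2]]).round(2)
def xp():
    return (np.array(ctrl.get_tcp_pos())[:2]-seam(.6197))@U+.6197
E
python3 - <<'E'
from h import *
p=seam(.431,LAT)
ctrl.move_l([*p,Z],speed=.06,stop_force=8); ctrl.hold(.2)
print(ctrl.get_tcp_pos(),fax())
b=fax()
x=.431
while x<.548:
    x+=.005
    s=ctrl.move_l([*seam(x,LAT),Z],speed=.04,stop_force=14)
    f=fax(); print(round(x,4),round(xp(),4),f,s,ctrl.get_time())
    if s or f[0]>17: print('STOP');break
ctrl.hold(.2);print(fax(),ctrl.get_moment(),ctrl.get_finger_gap(),ctrl.get_time())
cap('top','top3.png');cap('scene','scene3.png')
for n,(a,b,x,y) in dict(top=(140,300,220,420),scene=(150,330,260,460)).items():
    i=cv2.imread(f'pics/{n}3.png');cv2.imwrite(f'pics/{n}3c.png',cv2.resize(i[a:b,x:y],None,fx=3.3,fy=3.3,interpolation=cv2.INTER_CUBIC))
E
```

```text
[ 0.43083035 -0.00629318  0.04845201] [-1.01  0.69  3.01]
0.436 0.4353 [-0.93  0.42 -0.57] False 20.4333
0.441 0.4407 [-0.34 -0.56 -2.77] False 20.7083
0.446 0.4465 [-0.36 -0.94 -3.9 ] False 20.9833
0.451 0.4513 [ 1.1   0.01 -3.25] False 21.2583
0.456 0.4561 [ 0.4  -1.39 -2.84] False 21.5333
0.461 0.461 [ 1.74 -0.66 -5.13] False 21.8083
0.466 0.4666 [ 0.89 -1.37 -3.61] False 22.0833
0.471 0.4718 [ 0.56 -1.38 -3.92] False 22.3583
0.476 0.4768 [ 0.79 -1.08 -3.56] False 22.6333
0.481 0.4818 [ 1.04 -1.26 -4.55] False 22.9083
0.486 0.4855 [ 2.64  1.39 -4.71] False 23.1833
0.491 0.4905 [ 3.39  1.53 -2.83] False 23.4583
0.496 0.4958 [ 3.17  2.27 -4.24] False 23.7333
0.501 0.501 [ 2.26  2.71 -4.52] False 24.0083
0.506 0.5056 [ 3.02  1.78 -4.31] False 24.2833
0.511 0.5104 [ 4.7   1.13 -2.63] False 24.5583
0.516 0.5155 [ 4.44  0.88 -3.66] False 24.8333
0.521 0.5218 [ 2.48  0.61 -4.83] False 25.1083
0.526 0.527 [ 1.56  0.97 -4.36] False 25.3833
0.531 0.5314 [ 1.08  1.88 -3.41] False 25.6583
0.536 0.5362 [ 2.33  2.06 -4.31] False 25.9333
0.541 0.5411 [ 1.61  1.96 -5.78] False 26.2083
0.546 0.5477 [ 0.26  0.93 -2.46] False 26.4833
0.551 0.553 [-0.39  1.88 -2.33] False 26.7583
[ 0.41 -0.32 -3.2 ] [0.09538494 0.21974851 0.03394788] 0.014968127094078769 26.9583
```

View pics/top3c.png

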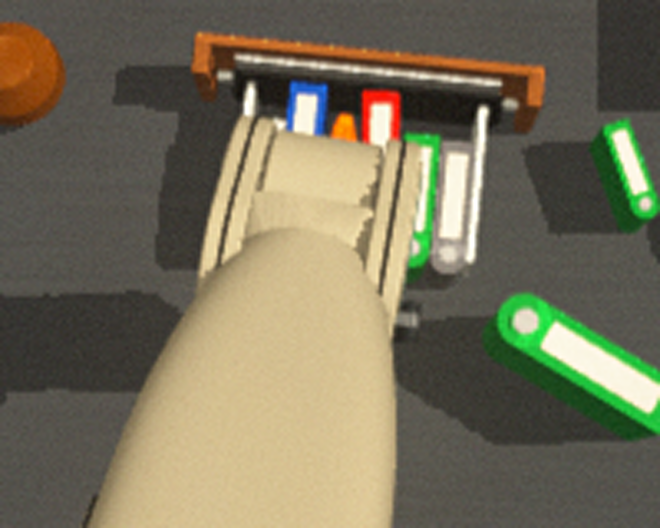

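View pics/scene3c.png

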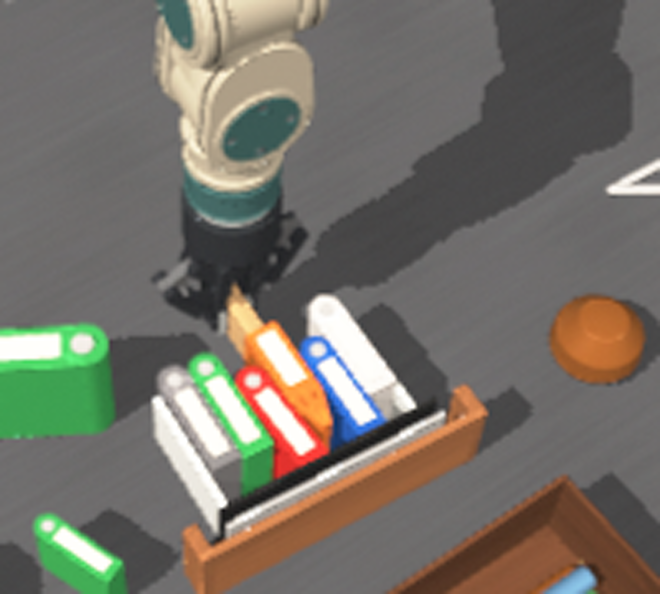

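The orange cassette is in the seam between blue and red and everything is upright. Blue and red have been dragged back by friction, roughly 20 mm. Next I'll feel for the stop in 1 mm steps.

```bash
python3 - <<'E'
from h import *
x=.552; f0=fax()
while x<.582:
    x+=.001
    s=ctrl.move_l([*seam(x,LAT),Z],speed=.015,stop_force=7)
    ctrl.hold(.1)
    F=np.mean([fax() for _ in range(3)],0); print(round(x,4),round(xp(),5),F.round(2),s,ctrl.get_time())
    if s or F[0]>7: print('STOP');break
E
```

```text
0.553 0.55298 [-0.95 -0.36 -1.37] False 27.4417
0.554 0.554 [ 0.75 -0.46 -3.48] False 27.7917
0.555 0.55501 [-0.19  0.21 -3.08] False 28.1417
0.556 0.55603 [-0.22 -0.06 -1.78] False 28.4917
0.557 0.557 [-0.34  0.24 -2.94] False 28.8417
0.558 0.55803 [ 0.81 -0.99 -3.78] False 29.1917
0.559 0.55903 [ 0.29  0.28 -2.19] False 29.5417
0.56 0.56006 [-0.46  0.37 -2.54] False 29.8917
0.561 0.56106 [-0.84  1.49 -2.78] False 30.2417
0.562 0.56205 [ 0.43  1.5  -2.69] False 30.5917
0.563 0.56308 [ 0.1   1.15 -1.83] False 30.9417
0.564 0.56413 [ 0.45  1.57 -2.89] False 31.2917
0.565 0.56511 [-0.27  1.23 -2.8 ] False 31.6417
0.566 0.5661 [ 0.91  0.58 -2.38] False 31.9917
0.567 0.56713 [-1.1   0.4  -2.91] False 32.3417
0.568 0.56813 [-0.94  1.03 -2.17] False 32.6917
0.569 0.56912 [ 0.5   0.03 -3.29] False 33.0417
0.57 0.57007 [-0.59  1.5  -3.06] False 33.3917
0.571 0.57111 [-0.16  0.11 -3.62] False 33.7417
0.572 0.57212 [-0.69 -0.41 -3.91] False 34.0917
0.573 0.57234 [ 1.88  0.42 -1.74] False 34.4417
0.574 0.5726 [ 4.25  1.39 -0.88] False 34.7917
0.575 0.57276 [6.46 0.89 0.84] False 35.1417
0.576 0.57289 [8.19 0.59 2.78] False 35.4917
STOP
```

```bash
python3 - <<'E'
from h import *
def F():
    return np.mean([fax() for _ in range(4)],0).round(2)
x=.5768
ctrl.move_l([*seam(x,LAT),Z],speed=.01); ctrl.hold(.3)
for i in range(5):
    f=F(); print(round(x,4),round(xp(),5),f,ctrl.get_tcp_pos()[2],ctrl.get_time())
    if f[0]<9.4 and x<.5785: x+=.0004; ctrl.move_l([*seam(x,LAT),Z],speed=.01)
    elif f[0]>11.5: x-=.0003; ctrl.move_l([*seam(x,LAT),Z],speed=.01)
    ctrl.hold(.3)
ctrl.hold(1.0);print(F(),ctrl.get_time(),ctrl.get_moment())
E
```

```text
0.5768 0.57304 [11.14  0.3   4.34] 0.048994698149439554 36.0417
0.5768 0.57298 [10.59 -0.62  5.49] 0.04896261382518813 36.3417
0.5768 0.57301 [10.66 -0.06  4.36] 0.04897654918616364 36.6417
0.5768 0.57299 [10.93 -0.03  4.28] 0.04897452701211676 36.9417
0.5768 0.57301 [10.2   0.8   3.35] 0.04896817609134804 37.2417
[9.55 0.86 4.85] 38.5417 [0.25823327 1.87184864 0.02429831]
```

```bash
python3 - <<'E'
from h import *
import pickle
ctrl.move_l([*seam(.5736,LAT),Z],speed=.01);ctrl.hold(.1);print(fax(),xp())
ctrl.set_gripper(.05);ctrl.hold(.2)
print(ctrl.get_finger_gap(),fax(),xp())
p=np.array(ctrl.get_tcp_pos())
print(ctrl.move_l([*seam(xp(),LAT),.17],speed=.08,stop_force=10),fax())
ctrl.move_l([*seam(.53,LAT),.26],speed=.15); ctrl.hold(.2)
c=cap('wrist','w4.png'); cap('scene','scene4.png')
ctrl.move_ptp([.36,-.30,.3],ori(YR+np.pi)); ctrl.hold(.2)
cap('top','top4.png');cap('scene','scene4.png')
print(ctrl.get_time(),fax())
for n,(a,b,x,y) in dict(top=(140,300,220,420),scene=(150,330,260,460)).items():
    i=cv2.imread(f'pics/{n}4.png');cv2.imwrite(f'pics/{n}4c.png',cv2.resize(i[a:b,x:y],None,fx=3.3,fy=3.3,interpolation=cv2.INTER_CUBIC))
E
```

```text
[ 5.36  0.13 -1.91] 0.5726464470200584
0.04983775102633575 [0.3  0.38 0.39] 0.5738512469872641
False [-0.52 -1.29 -0.36]
44.075 [ 0.06 -0.26  0.82]
```

View pics/top4c.png

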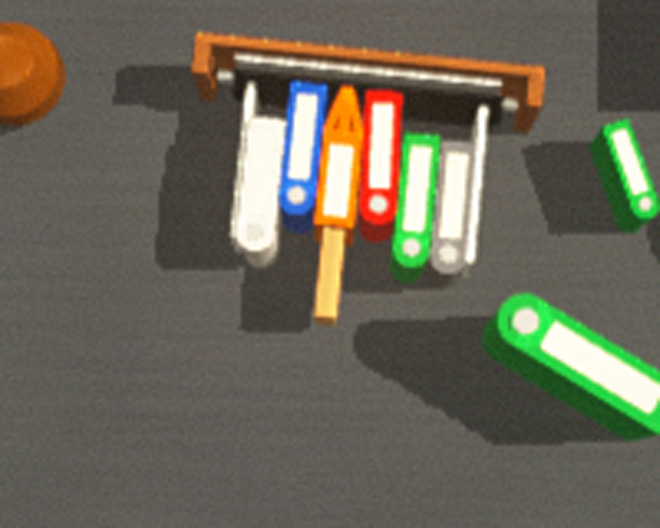

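View pics/scene4c.png

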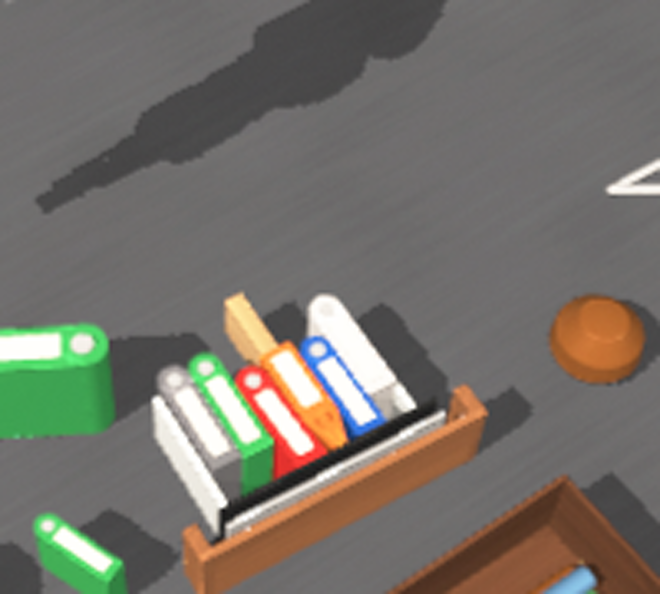

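View pics/w4.png

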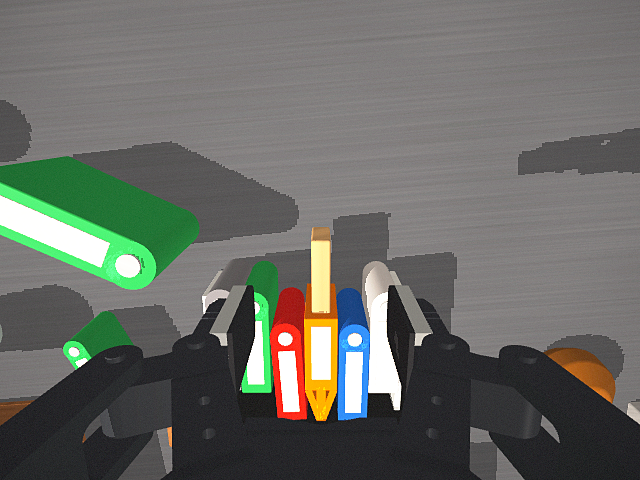

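The pictures show the orange cassette upright between blue and red. Its nose, at about (345,90) in the top crop, reaches slightly past the neighbours' back ends. All the row cassettes are standing, the bystanders in these crops look unmoved, and the arm is clear.

```bash
python3 -c "
from h import *
print(ctrl.sign_off(),ctrl.get_time())"
```

```text
the job is handed in; nothing more can be done
the job is handed in; nothing more can be done
```

The orange cassette is filed upright between blue and red, pressed home on the stop and released. I handed the job in at about 44 s of the 64 s limit.

- **Parting the row:** the push never read more than about 5 N at the end of each short step. Sliding on from there took about 0 N.
- **Stop:** it was felt with the cassette's origin at about rack x +18 mm, within the 0 to 20 mm range. I held it there for about 2.5 s at 9.6 to 11.1 N, eased off to about 5 N, then opened the gripper.
- **Last pictures:** they show every cassette in the row upright and the arm clear.
- **Neighbours dragged:** blue and red were pulled about 15 to 20 mm deeper into the rack by friction as the orange one went in. I left them there. White, green and grey kept their depth and moved only sideways, with the bookends.
- **Not checked:** I did not re-measure the orange cassette's depth after release. It may have eased back by up to the stop's compression, about 0.7 mm.

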